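# Put the spices and produce away

### The arm

A 6-joint arm with a two-finger parallel gripper is mounted at the origin on a cart in front of the work surface, level with it; the furniture and walls round the work are solid. World frame = base frame: x ahead of the robot, y to its left, z up, the work surface at z = 0. Lengths are in mm, angles in rad, forces in N, time in s.
With the tool pointing down it reaches from about 200 to 875 mm from the base axis. Payload 3.4 kg.
Tool frame: the origin (TCP) lies midway between the tips of the shut fingers; the grasp point (between the pads) lies 19 mm behind it; z points along the fingers, x is the direction in which the jaws open and shut, and the axes are right-handed (so a half turn about z gives the same grasp; the last joint's range is limited). The gripper opens to 94 mm and grips with 3 to 60 N. Pads are 16 mm wide; open, the fingers measure 119 mm over their backs; the gripper's body (75 mm by 177 mm) begins 78 mm behind the grasp point.
Start: joints at [-1.453, 0.276, 1.505, -0, 1.361, -0.121], TCP at [136.006, -558.72, 205.493] pointing down, gripper open.
Joint ranges: [-2.89, 2.89], [-0.75, 2.08], [0.22, 2.7], [-1.18, 4.32], [0.11, 2.71], [-2.7, 2.7]. Speed limits (rad/s): [2.57, 2.57, 3.14, 3.14, 3.14, 3.14].

### API

Orientations are given as a unit quaternion [w, x, y, z].
In Python, from station import r gives the robot as it stands. Calls block until the motion is done:
- r.move_to(position, orientation): joint-space move of the TCP to a pose.
- r.servo_line(position, feed=150, frame=None, contact_N=None): straight line of the TCP; frame=None keeps the orientation; feed is the mean speed in mm/s. With contact_N (N) it stops when the force on the tool has changed by that much, and returns True; else False.
- r.move_j(angles): joint-space move.
- r.set_gripper(opening, grasp_force=None): finger opening in mm; grasp_force is the grip in N (None keeps the last); returns when the fingers have stopped.
- r.pause(seconds).
- r.ik(position, orientation): joint angles nearest the present ones, or None.
- r.sense(): the state.
- r.snapshot(name): name is "side" or "top"; returns the picture (400x640x3 uint8, red, green, blue); there is no depth.
- r.calibration(name): a dict with "intrinsics" (3x3 intrinsics, pixels), "origin" and "orientation" of the camera in the world. Camera axes: x right, y down, z forward; pixel columns grow to the right and rows downward; lengths in mm; the calibration is good to about 2 mm. A picture is of the moment at which its call begins. calibration takes no time and is no camera call.
A pose or a line that the arm cannot do raises r.Unreachable and nothing moves.
- r.sign_off(): hands the job in, once; it reports no verdict.
The state is a dict: "clock": time; "qpos": joint angles; "qvel": joint speeds; "effort": joint torques, N m; "ee_pos": TCP position; "tool_rot": TCP orientation; "wrist_force": force on the tool from outside, world axes, zero at the start; "wrist_torque": the same for the moment, N m; "gripper_width": finger opening in mm.
Only numpy, scipy, OpenCV 4.12 (cv2) and the standard library are available. Lean on these libraries where they do the work, as an engineer would, in place of code of your own. Each camera call takes 0.05 s, during which the arm holds its last target. There are 200 camera calls.

### The job

Sort the things along the front of the worktop: stand each of the three spice jars upright in the holder that matches the colour of its cap, and put the lemon and the garlic in the wooden produce tray. Leave the salt shaker standing where it is.

Things in the scene. Friction and masses are not known exactly. Their poses are not given: they have to be found in the camera images.
- red_jar_centre (a point): Centre (half-way up) of the glass spice jar with the red cap, a loose upright round jar 44 mm in diameter and 106 mm tall; it starts at the front of the worktop. z axis up along the jar. (Similar jars far back in the corner of the worktop are not part of the job.)
- yellow_jar_centre (a point): Centre (half-way up) of the glass spice jar with the yellow cap (mustard-yellow side, dark blue disc on top), a loose upright round jar 44 mm in diameter and 96 mm tall; it starts at the front of the worktop. z axis up along the jar. (Similar jars far back in the corner of the worktop are not part of the job.)
- green_jar_centre (a point): Centre (half-way up) of the glass spice jar with the green cap (dark green side, olive-brown top), a loose upright round jar 44 mm in diameter and 97 mm tall; it starts at the front of the worktop. z axis up along the jar. (Similar jars far back in the corner of the worktop are not part of the job.)
- lemon_centre (a point): Centre of the yellow lemon, loose, 83 mm long (along its x axis), 58 mm wide and 58 mm tall (29 mm from its underside to this point). Starts lying at the front of the worktop.
- garlic_centre (a point): Centre (half-way up) of the pale garlic bulb, loose, about 55 mm across at its widest, 55 mm tall with its pointed neck upward. Starts standing at the front of the worktop.
- salt_shaker_centre (a point): Centre (half-way up) of the grey-topped salt shaker, 44 mm in diameter, 90 mm tall, which stands loose among the things to be sorted and stays where it is. (Another one far back is not part of the job.)
- red_holder: The red plastic jar holder, a fixed open square cup on the worktop, 70 x 70 mm outside, 60 x 60 mm inside, walls 25 mm high, floor 4 mm thick. Origin: centre of its underside, on the worktop; x and y axes along its sides, z up. Wall cabinets hang beyond it: their lower edge is 0.55 m above the worktop, their front about 80 mm beyond the holders' centres, so the wrist must stay low or in front of them.
- yellow_holder: The yellow plastic jar holder, a fixed open square cup on the worktop, 70 x 70 mm outside, 60 x 60 mm inside, walls 25 mm high, floor 4 mm thick. Origin: centre of its underside, on the worktop; x and y axes along its sides, z up. Wall cabinets hang beyond it: their lower edge is 0.55 m above the worktop, their front about 80 mm beyond the holders' centres, so the wrist must stay low or in front of them.
- green_holder: The green plastic jar holder, a fixed open square cup on the worktop, 70 x 70 mm outside, 60 x 60 mm inside, walls 25 mm high, floor 4 mm thick. Origin: centre of its underside, on the worktop; x and y axes along its sides, z up. Wall cabinets hang beyond it: their lower edge is 0.55 m above the worktop, their front about 80 mm beyond the holders' centres, so the wrist must stay low or in front of them.
- produce_tray: The brown wooden produce tray, fixed on the worktop, outside 90 mm along its x and 190 mm along its y axis, inside 78 x 178 mm, walls 14 mm high, floor 4 mm thick. Origin: centre of its underside, on the worktop; z up.
Things that resemble listed ones, but are neither listed nor needed, are in the scene too. Of the things that look like the part that bears garlic_centre, the larger one is meant.

How it is judged:
By the outcome, as a careful person would: the job done as asked, in the order asked, and still so for the second after the job is handed in, with the robot touching nothing.
It also fails if it takes over 120 s, if anything falls off the work surface, if the arm or the gripper's body presses on something with over 40 N, if the wrist force passes 120 N, or if a joint passes its speed limit or range.

## Working session

There is one attempt and no reset: what is moved stays moved. The work goes in short steps, each a Python script; the robot and the scene stay as the last script left them, time stands still between calls to the robot, and variables do not carry over. Pictures are saved under pics/ and viewed, about 12 in all and at most 16, crops included, and the job is handed in when it is done.

```bash
mkdir -p pics; ls; python3 - <<'E'
from station import r
import cv2,numpy as np
for n in("side","top"):
    cv2.imwrite(f"pics/{n}0.png",r.snapshot(n)[:,:,::-1]); c=r.calibration(n); print(n,c)
print(r.sense())
E
```

```text
pics
side {'intrinsics': array([[463.52761827,   0.        , 318.45770424],
       [  0.        , 463.52761827, 205.52688048],
       [  0.        ,   0.        ,   1.        ]]), 'origin': array([ 22.10842818, 761.56309455, 568.59263072]), 'orientation': array([ 0.13907821, -0.22688369,  0.8375281 , -0.47720825])}
top {'intrinsics': array([[491.33673094,   0.        , 323.54838049],
       [  0.        , 491.33673094, 200.05870881],
       [  0.        ,   0.        ,   1.        ]]), 'origin': array([ 380.62435418,   -8.47416299, 1098.37146974]), 'orientation': array([ 0.0444778 , -0.70356726,  0.7087407 , -0.02648517])}
{'clock': 0.1, 'qpos': array([-1.45297532e+00,  2.76530646e-01,  1.50596650e+00, -8.59509834e-06,
        1.36070355e+00, -1.20974978e-01]), 'qvel': array([-0.00025496, -0.0008586 , -0.00262115,  0.0003518 ,  0.00013702,
       -0.00065419]), 'effort': array([ 1.33138805e-03, -4.05457306e+01, -2.37780708e+01,  7.02655921e-02,
        2.99449603e-02, -4.98516113e-05]), 'ee_pos': array([ 135.95360605, -558.18904335,  204.7078268 ]), 'tool_rot': array([-5.66459748e-04,  7.86299527e-01, -6.17844970e-01, -5.70609602e-04]), 'wrist_force': array([ 0.40586309, -0.01473928, -0.77162489]), 'wrist_torque': array([ 0.03963901,  0.00164995, -0.01004822]), 'gripper_width': 94.24746699885027}
```

View pics/side0.png

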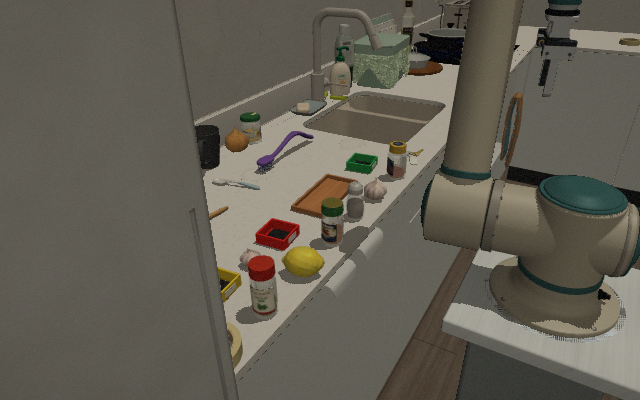

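View pics/top0.png

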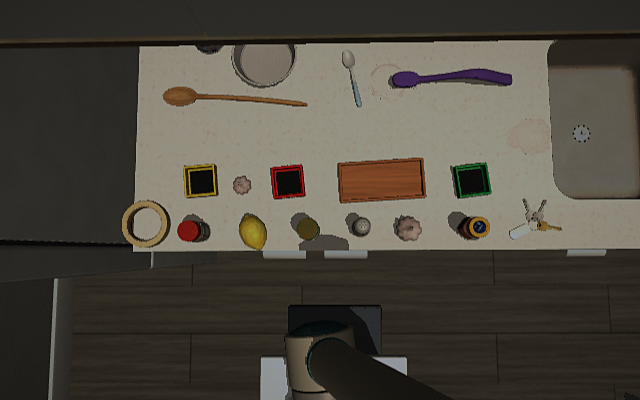

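The top view has red jar (188,230), lemon (253,231), green jar (308,228), salt shaker (361,226), garlic (407,228) and yellow jar (477,227). The holders are yellow (201,181), red (288,182) and green (472,181), with the tray at (382,180).

There are two garlic candidates, (407,228) and (242,185). The one at (407,228) is larger and at the front, so it should be the one meant. I'll confirm that in an enlarged crop.

```bash
cat > h.py <<'E'
import numpy as np, cv2
from scipy.spatial.transform import Rotation as R
from station import r
def rot(q): return R.from_quat(np.roll(q,-1))
def px2w(n,u,v,z):
    c=r.calibration(n); d=rot(c["orientation"]).apply(np.linalg.inv(c["intrinsics"])@[u,v,1]); o=c["origin"]
    return o+d*(z-o[2])/d[2]
def w2px(n,p):
    c=r.calibration(n); q=c["intrinsics"]@rot(c["orientation"]).inv().apply(np.array(p)-c["origin"]); return q[:2]/q[2]
def crop(im,u0,v0,u1,v1,s): return cv2.resize(im[v0:v1,u0:u1],None,fx=s,fy=s,interpolation=cv2.INTER_CUBIC)
E
python3 - <<'E'
from h import *
im=cv2.imread("pics/top0.png")
im=np.clip(im*1.3,0,255).astype(np.uint8)
def g(u0):
    a=crop(im,u0,157,u0+200,252,3)
    for k in range(0,200,20):
        cv2.line(a,(k*3,0),(k*3,6),(0,0,255),1); cv2.putText(a,str(u0+k),(k*3,16),0,.35,(0,0,255))
    for v in range(160,252,10): cv2.line(a,(0,(v-157)*3),(8 if v%20==0 else 4,(v-157)*3),(0,0,255),1)
    return a
cv2.imwrite("pics/crop1.png",np.vstack([g(120),g(310)]))
for n,u,v,z in [("red",188,230,106),("yel",480,227,96),("grn",308,228,97),("lem",253,231,29),("gar",407,228,30),("sgar",242,185,20),("salt",361,226,85),("RH",288,182,25),("YH",201,181,25),("GH",472,181,25),("tray",382,180,14),("edge",250,251,0),("tape",145,223,20)]:
    p=px2w("top",u,v,z); print(n,p.round(0),w2px("side",p).round())
E
```

```text
red [422. 292. 106.] [260. 262.]
yel [ 424. -300.   96.] [398. 144.]
grn [425.  49.  97.] [332. 202.]
lem [422. 173.  29.] [301. 261.]
gar [ 426. -162.   30.] [374. 188.]
sgar [525. 200.  20.] [251. 256.]
salt [428. -60.  85.] [355. 185.]
RH [530.  97.  25.] [278. 229.]
YH [534. 290.  25.] [216. 279.]
GH [ 528. -307.   25.] [362. 160.]
tray [ 534. -111.   14.] [326. 192.]
edge [378. 184.   0.] [318. 284.]
tape [442. 415.  20.] [207. 345.]
```

View pics/crop1.png

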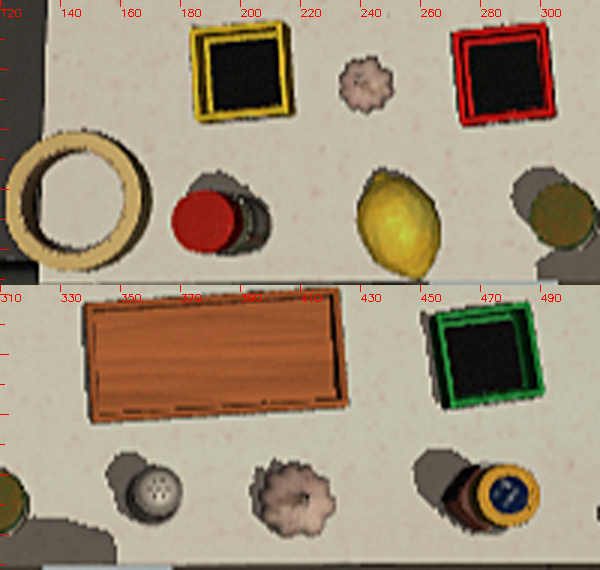

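The crop confirms it. The garlic at (408,228) is clearly larger than the one at (242,185), which is a distractor. The cap tops projected into the side view agree within about 2 px. I'll start with the red jar.

```bash
cat >> h.py <<'E'
T=lambda u,v,z: px2w("top",u,v,z)[:2]
OBJ=dict(red=T(188.3,231,106),yel=T(479,227,96),grn=T(307.3,228.5,97),lem=T(253,231.3,29),gar=T(408.3,228.3,25))
HOL=dict(red=T(287.8,181.7,25),yel=T(200.6,181,25),grn=T(472.7,180.3,25),tray=T(382,180.2,14))
ZT=190
def quat(deg):  # tool down, jaws along world angle deg; pick the half turn with the last joint nearer its middle
    a=np.radians(deg)/2; return np.array([0,np.cos(a),np.sin(a),0])
def best(p,deg):
    c=[(abs(j[5]),j,quat(d)) for d in(deg,deg+180) for j in[r.ik(p,quat(d))] if j is not None]
    return min(c,key=lambda t:t[0])
def over(xy,deg):
    a,j,q=best([*xy,ZT],deg); print("over",np.round(xy),"q",np.round(j,2)); r.move_to([*xy,ZT],q)
def st(tag):
    s=r.sense(); print(tag,"t%.1f"%s["clock"],s["ee_pos"].round(1),"w%.1f"%s["gripper_width"],"F",s["wrist_force"].round(1))
def pick(xy,deg,ztcp,force,open_=94):
    r.set_gripper(open_); over(xy,deg)
    r.servo_line([*xy,ztcp+40],feed=250); hit=r.servo_line([*xy,ztcp],feed=80,contact_N=12); st(f"down hit={hit}")
    r.set_gripper(0,grasp_force=force); st("gripped"); r.servo_line([*xy,ZT],feed=200); st("lifted")
def place(xy,deg,ztcp,open_):
    over(xy,deg); r.servo_line([*xy,ztcp+25],feed=200)
    hit=r.servo_line([*xy,ztcp-3],feed=30,contact_N=6); st(f"placed hit={hit}")
    r.set_gripper(open_); r.pause(.2); p=r.sense()["ee_pos"]; r.servo_line([*xy,ZT],feed=200); st("away")
def snap(n,name): cv2.imwrite(f"pics/{name}.png",r.snapshot(n)[:,:,::-1])
E
python3 - <<'E'
from h import *
print({k:v.round(0) for k,v in{**OBJ,**{'h'+k:v for k,v in HOL.items()}}.items()})
pick(OBJ["red"],90,41,30)
snap("side","s1"); snap("top","t1")
s=cv2.imread("pics/s1.png"); t=cv2.imread("pics/t1.png")
cv2.imwrite("pics/c2.png",np.hstack([crop(s,190,130,390,330,2),crop(t,130,100,330,300,2)]))
E
```

```text
{'red': array([420., 292.]), 'yel': array([ 424., -298.]), 'grn': array([424.,  50.]), 'lem': array([421., 173.]), 'gar': array([ 426., -165.]), 'hred': array([530.,  97.]), 'hyel': array([534., 291.]), 'hgrn': array([ 530., -308.]), 'htray': array([ 533., -111.])}
over [420. 292.] q [ 0.47  0.19  1.66 -0.    1.29 -1.1 ]
down hit=False t4.7 [420.3 292.1  41.5] w93.7 F [-0.2  0.5  0.5]
gripped t5.5 [420.  292.1  41.1] w43.4 F [-0.2  0.4  0.3]
lifted t6.4 [419.  291.3 188.8] w43.4 F [ 0.4 -0.  -1.5]
```

View pics/c2.png

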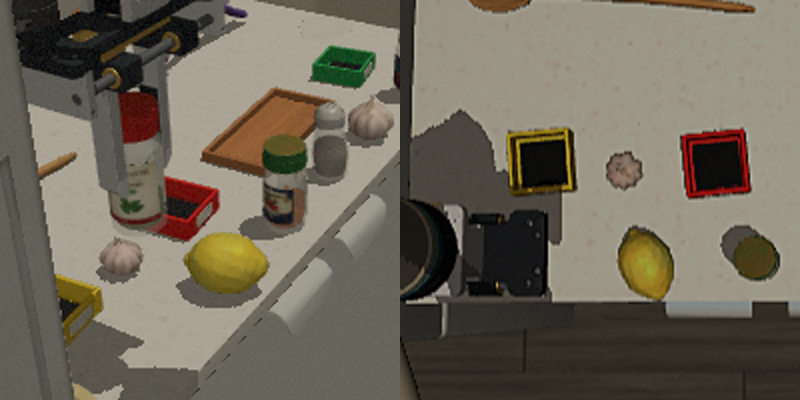

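The red jar is held upright between the pads (crop (135,160)), and the gripper width of 43.4 mm matches its diameter. Next I'll place it.

```bash
python3 - <<'E'
from h import *
place(HOL["red"],90,45,66)
pick(OBJ["yel"],90,41,30)
snap("side","s2"); snap("top","t2")
s=cv2.imread("pics/s2.png"); t=cv2.imread("pics/t2.png")
cv2.imwrite("pics/c3.png",np.hstack([crop(s,220,60,420,260,2),crop(t,200,100,400,300,2)]))
E
```

```text
over [530.  97.] q [ 0.05  0.23  1.61 -0.    1.3  -1.52]
placed hit=True t8.9 [529.9  97.3  45. ] w43.4 F [-0.8  0.8  3. ]
away t10.6 [529.5  97.2 189. ] w65.6 F [-0.7  0.3  0.5]
over [ 424. -298.] q [-0.75  0.2   1.65 -0.    1.29  0.82]
down hit=False t14.4 [ 424.6 -297.9   41.5] w93.9 F [-0.1  0.3  0.4]
gripped t15.2 [ 424.3 -297.8   41.1] w50.3 F [-0.7 -1.2  0.3]
lifted t16.1 [ 423.4 -296.8  188.7] w50.5 F [-0.2  0.6 -1.2]
```

View pics/c3.png

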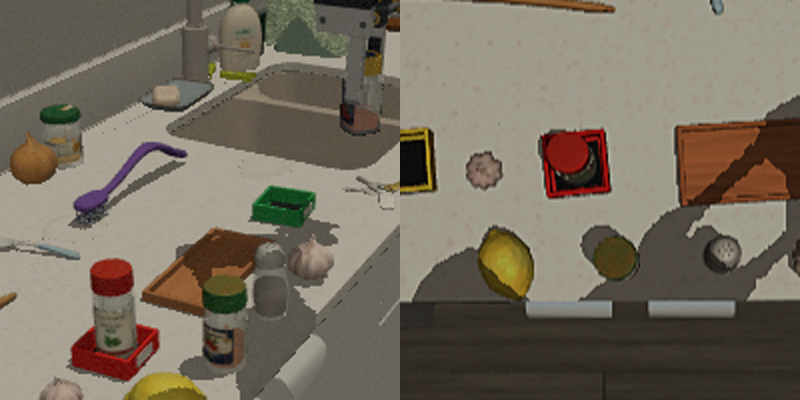

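The red jar stands upright in the red holder. The gripper stopped at 50.3 mm on the yellow jar instead of 44, so I'll check whether the jar is tilted before moving it.

```bash
python3 - <<'E'
from h import *
s=cv2.imread("pics/s2.png"); t=cv2.imread("pics/t2.png")
a=crop(s,370,50,450,140,5); b=crop(t,440,150,520,240,5)
cv2.imwrite("pics/c4.png",np.hstack([np.clip(a*1.5,0,255),np.clip(b*1.5,0,255)]).astype(np.uint8))
E
```

```text
(no output)
```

View pics/c4.png

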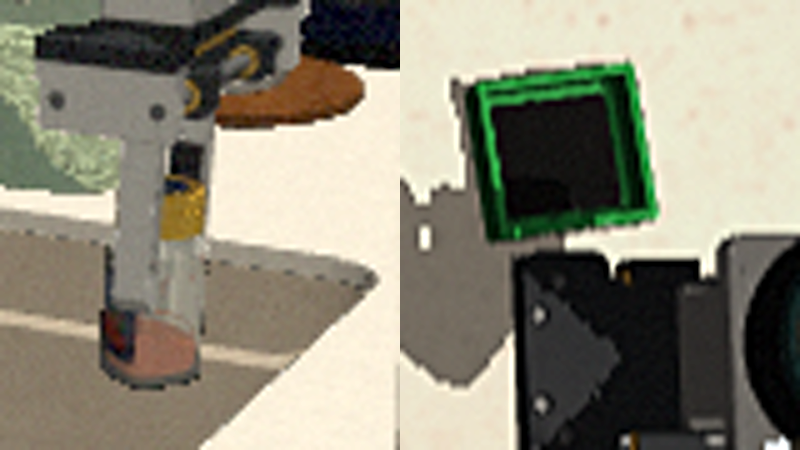

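The jar looks nearly upright, but I'll overlay 44 mm and 50 mm upright cylinders on the pictures from before and after the grip.

```bash
cat >> h.py <<'E'
def cyl(im,n,xy,z0,h,d,u0,v0,u1,v1,s,col=(0,0,255)):
    a=crop(im,u0,v0,u1,v1,s)
    for z in(z0,z0+h):
        p=[((w2px(n,[xy[0]+d/2*np.cos(t),xy[1]+d/2*np.sin(t),z])-[u0,v0]+.5)*s) for t in np.linspace(0,6.283,40)]
        cv2.polylines(a,[np.array(p).astype(np.int32)],True,col,1)
    b,t=[((w2px(n,[*xy,z])-[u0,v0]+.5)*s).astype(int).tolist() for z in(z0,z0+h)]
    cv2.line(a,b,t,col,1); return a
E
python3 - <<'E'
from h import *
s0,s,t0=[np.clip(cv2.imread(f"pics/{k}.png")*1.5,0,255).astype(np.uint8) for k in("side0","s2","top0")]
p=r.sense()["ee_pos"]
cv2.imwrite("pics/c5.png",np.hstack([cyl(s0,"side",OBJ["yel"],0,96,44,370,120,430,200,5),cyl(s,"side",p[:2],p[2]-41,96,44,360,60,430,140,5)]))
E
```

```text
(no output)
```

View pics/c5.png

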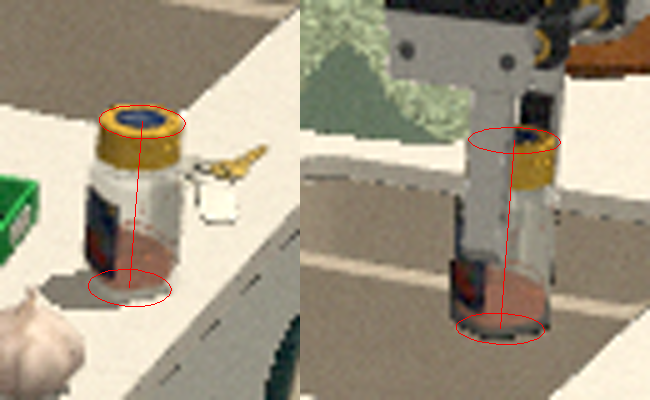

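The overlay matches: the jar is upright and centred, and its body is just wider than its cap (about 50 mm). That still fits the 60 mm holder, so I'll place it with a guard on contact height, then do the green jar.

```bash
sed -i 's/^    r.set_gripper(open_); r.pause(.2); p=.*/    if abs(r.sense()["ee_pos"][2]-ztcp)>5: raise SystemExit("wrong contact height")\n    r.set_gripper(open_); r.pause(.2); r.servo_line([*xy,ZT],feed=200); st("away")/' h.py
python3 - <<'E'
from h import *
place(HOL["yel"],90,45,68)
pick(OBJ["grn"],90,41,30)
snap("side","s3"); snap("top","t3")
s=cv2.imread("pics/s3.png"); t=cv2.imread("pics/t3.png")
cv2.imwrite("pics/c6.png",np.hstack([crop(s,190,120,390,320,2),crop(t,150,100,350,300,2)]))
E
```

```text
over [534. 291.] q [ 0.39  0.33  1.46 -0.    1.35 -1.19]
placed hit=True t19.9 [534.3 291.5  45. ] w50.0 F [-0.6  0.6  3. ]
away t21.4 [532.9 290.9 188.9] w67.9 F [-0.1 -0.5 -0.5]
over [424.  50.] q [-0.05  0.06  1.82 -0.    1.26  1.53]
down hit=False t25.6 [424.3  50.2  41.6] w93.8 F [ 0.7 -0.1  0.4]
gripped t26.4 [423.6  50.2  41. ] w44.2 F [ 0.4 -0.   0.5]
lifted t27.3 [422.6  50.3 188.9] w43.9 F [-0.4 -0.5 -0.4]
```

View pics/c6.png

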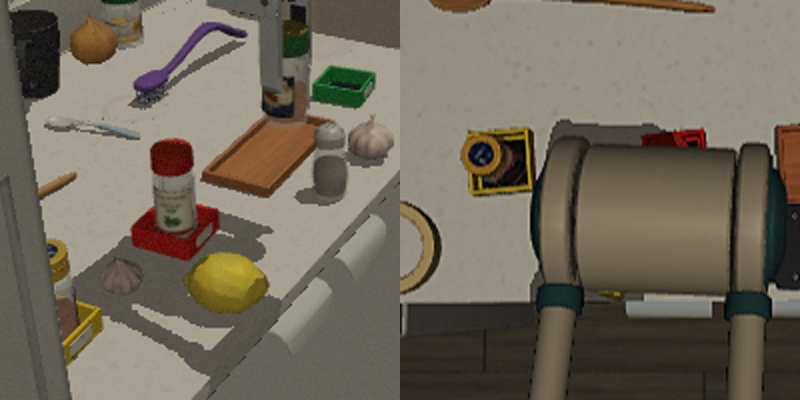

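The yellow jar stands in its holder (top crop (500,160)) and the green jar is held upright with a width of 44 mm. Next: place the green jar, then move the lemon, whose axis lies about 23° from x.

```bash
python3 - <<'E'
from h import *
place(HOL["grn"],90,45,66)
pick(OBJ["lem"],112.8,17,20)
x,y=HOL["tray"]
place([x-2,y+44],180,21,78)
r.move_j([-1.2,.1,1.7,0,1.34,-.12])
snap("side","s4"); snap("top","t4")
s=cv2.imread("pics/s4.png"); t=cv2.imread("pics/t4.png")
cv2.imwrite("pics/c7.png",np.vstack([crop(s,190,110,420,300,1.74)[:290],crop(t,140,150,540,250,2)[:,:400],crop(t,140,150,540,250,2)[:,400:]][:0] or [crop(t,160,150,520,250,2.2),cv2.resize(s[120:290,190:450],(792,518))[:360]]))
E
```

```text
over [ 530. -308.] q [-0.64  0.34  1.45 -0.    1.35  0.93]
placed hit=True t30.3 [ 529.2 -307.8   44.9] w44.3 F [ 0.3 -0.4  3.6]
away t31.9 [ 528.8 -307.6  188.8] w66.0 F [-0.2 -0.1 -1. ]
over [421. 173.] q [ 0.24  0.1   1.77 -0.    1.27  1.41]
down hit=False t35.7 [421.9 173.   17.5] w94.2 F [-0.5 -0.5  0.2]
gripped t36.4 [421.4 172.8  17.1] w56.2 F [ 0.5 -0.6  0.6]
lifted t37.4 [420.2 172.6 188.8] w56.3 F [-0.  -1.1 -1.8]
over [531. -67.] q [-0.26  0.23  1.61 -0.    1.3  -0.26]
placed hit=True t40.5 [530.8 -67.1  21. ] w56.1 F [0.5 0.6 2.3]
away t42.3 [530.3 -67.1 188.9] w78.0 F [-0.3  0.1 -0.1]
```

View pics/c7.png

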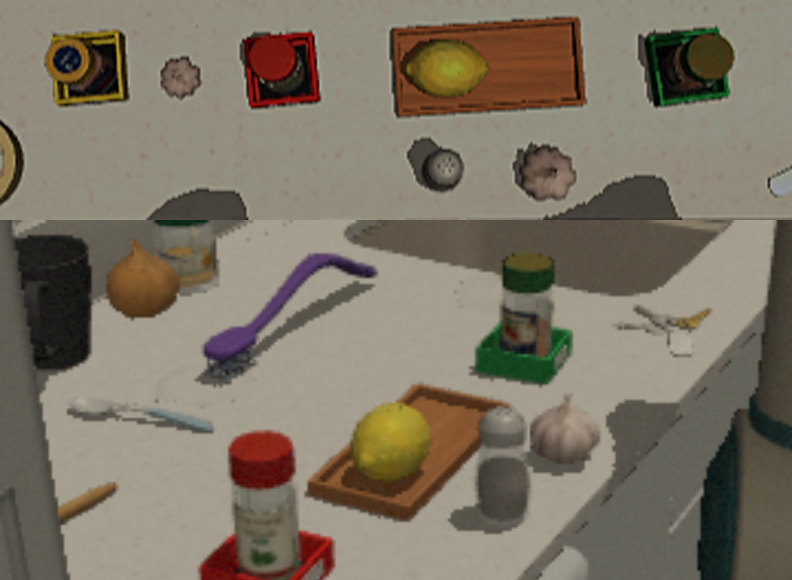

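All three jars are standing in their matching holders. The lemon lies in the left half of the tray (top crop (446,68)), and the large garlic is untouched at (546,172). The garlic is next.

```bash
python3 - <<'E'
from h import *
pick(OBJ["gar"],90,10,15)
x,y=HOL["tray"]; w=r.sense()["gripper_width"]
place([x+2,y-42],90,14,w+11)
r.move_j([-1.2,.1,1.7,0,1.34,-.12]); st("end")
snap("side","s5"); snap("top","t5")
s=cv2.imread("pics/s5.png"); t=cv2.imread("pics/t5.png")
cv2.imwrite("pics/c8.png",np.vstack([crop(t,160,150,520,250,2.2),cv2.resize(s[140:310,190:450],(792,518))[:360]]))
E
```

```text
over [ 426. -165.] q [-0.52  0.11  1.77 -0.    1.27  1.05]
down hit=False t47.0 [ 426.1 -165.7   10.5] w93.8 F [ 0.  -0.3 -0.7]
gripped t47.7 [ 425.6 -165.4   10.1] w53.4 F [-0.7 -0.2  1.1]
lifted t48.8 [ 424.8 -164.9  188.9] w53.2 F [ 0.1 -0.6 -0.8]
over [ 535. -153.] q [-0.4   0.26  1.57 -0.    1.31  1.17]
placed hit=True t51.0 [ 535.  -153.1   13.6] w53.4 F [ 0.6 -0.2  3. ]
away t52.6 [ 534.3 -152.8  188.8] w64.2 F [-0.1 -0.2 -0.3]
end t54.1 [ 231.8 -403.1  218.2] w64.0 F [ 0.1 -1.1 -0. ]
```

View pics/c8.png

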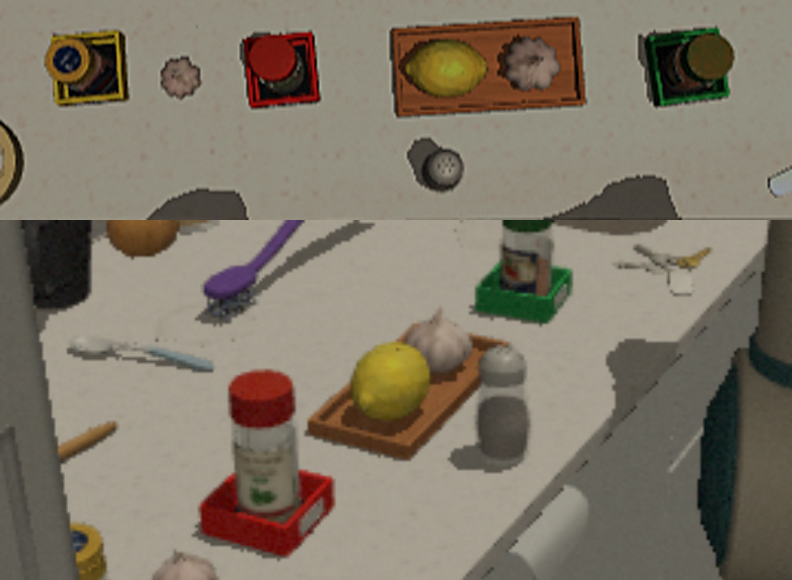

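The lemon (446,68) and the garlic (530,63) are both in the tray. The jars stand in their holders, the salt shaker is still at (441,168), and the robot is clear, so I'm handing in.

```bash
python3 -c "
from station import r
print(r.sign_off())"
```

```text
the job is handed in; nothing more can be done
None
```

The sorting is finished and handed in at about 54 s of robot time. I placed the red, yellow and green jars upright in their matching holders, then the lemon and the larger garlic in the produce tray.

- **Final pictures:** The side and top views show the lemon and garlic in the tray, the salt shaker standing where it was, and the small garlic untouched. All three jars show in their holders in the top view. The side crop shows red fully but only parts of green and yellow; earlier pictures showed both standing in their holders.
- **Contact heights:** Each of the five placings made contact within about 1 mm of the height I expected.
- **Forces:** The wrist-force readings I printed stayed under 4 N.
- **One disagreement:** The gripper closed to 50 mm on the yellow jar rather than the listed 44 mm. An overlay of the expected shape showed it upright and centred with a body slightly wider than its cap, and it went into its holder normally.

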